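Load a staining jar into the drop-door warming cabinet

TASK

Load the staining jar into the small warming cabinet: pull the cabinet's drop-down door all the way down until it lies level, which brings the little tray out, stand the jar upright in the tray and let go of it, then swing the door back up and press it fully home so that its catch holds it, with the jar still standing in the tray. Do not let the door slam, do not tip the jar, and leave the bottles on the bench where they stand.

Things in the scene. Friction and masses are not known exactly. Their poses are not given: they have to be found in the camera images.
- cabinet: White bench warming cabinet, fixed, 120 deep (x) x 210 wide (y) x 248 mm high. Origin at worktop height below the middle of its front opening; x points inward (away from the robot), y left, z up. Door above z = 80 mm, a control strip (not used) below it. A sprung roller catch under the roof at y = -70 mm holds the shut door.
- door (a joint): Door angle, rad: 0 = shut (upright), 1.571 = level towards the robot, on its stop. The hinge is stiff (0.35 N m friction): the door stays at any angle where it is left. About 8 N at the handle pulls it off the catch; shutting it past the catch, over the last 0.1 rad, takes about 8 to 12 N near the free edge, then it meets a rigid stop.
- hinge_mid (a point): Middle of the door's hinge line (along the cabinet's y, at x = 0, 80 mm above the worktop), which lies in the door's inner face. The door: grey frame with clear window, 166 mm from hinge line to free edge, 206 mm wide, 16 mm thick, 0.3 kg. Its catch striker stands 26 mm out of the inner face at y = -70 mm, 130 mm from the hinge line.
- door_handle (a point): Middle of the door's steel bar handle: round bar 12 mm thick, 132 mm long, along the cabinet's y, on posts at y = +-55 mm. Its centre line is 40 mm off the door's outer face (34 mm clear gap), 141 mm from the hinge line, 25 mm short of the free edge. Door shut: 221 mm above the worktop; door level: it hangs under the door.
- door_edge (a point): Middle of the corner between the door's outer face and its free (upper) edge, 166 mm from the hinge line. Door level: 64 mm above the worktop (this is the underside), with free room below it in front of the handle.
- tray_seat (a point): Centre of the upper face of the aluminium tray's floor, 130 mm up. 68 x 76 mm (x, y) clear inside a 6 mm rim. A 1 to 2 N spring makes it follow the dropping door from 50 mm behind the opening (shut) to 80 mm in front of it; the rising door, from 1.2 rad on, pushes it back by its front roller. The level door's last 37 mm and 60 mm at each side stay bare.
- microscope: White and black microscope, fixed, about 0.4 m tall; it stands between the cabinet and the jar, reaching from about 120 mm in front of its origin (-x) to 220 mm behind it and 130 mm to either side. Nothing on it is used: carry the jar round in front of it (on the robot's side) or clear over it.
- coplin_jar: Glass staining jar with violet contents and a white round screw lid, 86 mm high, 160 g; the body is 48 x 48 mm square in section up to 72 mm, the lid above it 52 mm in diameter. Origin at the centre of its underside, z up. It and the amber bottle stand on the right, and either may stand where the other did in another trial.
- amber_bottle_2: Amber dropper bottle with a red teat, 38 mm in diameter, 111 mm high, origin at the centre of its underside. A bystander: leave it standing.
- oil_bottle: Small pale bottle with a white cap, 25 mm in diameter, 52 mm high, origin at the centre of its underside. A bystander.
There are look-alikes about, which are no part of the job. Of the things shaped like the coplin_jar, the glass one is meant.

How it is judged:
On the way, in this order (a step that is already met when the one before it is completed fails the run):
1. the door lies level on its stop (value of joint door above 1.47 rad), for 0.2 s.
2. the jar stands upright in the tray, released, with the door down (horizontal distance between coplin_jar and tray_seat below 0.02 m and z of coplin_jar in the frame of tray_seat between -0.004 and 0.004 m and angle between coplin_jar's own z axis and vertical below 0.1 rad and contact force between the arm and coplin_jar below 0.1 N and value of joint door above 1.4 rad), for 0.2 s.
At the end, for the whole second after the job is handed in: The door is shut to within 0.02 rad (held by its catch), and the jar stands at rest in the tray: its foot within 20 mm of the middle of the tray and flat on the tray's floor (4 mm), upright to 0.1 rad (value of joint door below 0.02 rad and horizontal distance between coplin_jar and tray_seat below 0.02 m and z of coplin_jar in the frame of tray_seat between -0.004 and 0.004 m and angle between coplin_jar's own z axis and vertical below 0.1 rad and linear speed of coplin_jar below 0.02 m/s); the robot touches nothing.
It fails at once if the door is slammed (faster than 3 rad/s) (velocity of joint door below -3 rad/s or velocity of joint door above 3 rad/s).
It fails at once if the jar is tipped (more than 0.6 rad) (angle between coplin_jar's own z axis and vertical above 0.6 rad).
It fails at once if the amber or the small oil bottle is moved more than 30 mm or knocked over (distance of any of amber_bottle_2, oil_bottle from where it was at the start of the episode above 0.03 m or angle between any of amber_bottle_2, oil_bottle's own z axis and vertical above 0.5 rad).
It also fails if it takes over 72 s, if anything falls off the work surface, if the arm or the gripper's body presses on something with over 40 N, if the wrist force passes 120 N, or if a joint passes its speed limit or range.

ROBOT

A 6-joint arm with a two-finger parallel gripper is mounted at the origin on a cart in front of the work surface, level with it; the furniture and walls round the work are solid. World frame = base frame: x ahead of the robot, y to its left, z up, the work surface at z = 0. Lengths are in m, angles in rad, forces in N, time in s.
With the tool pointing down it reaches from about 0.35 to 0.85 m from the base axis. Payload 8.1 kg.
Tool frame: the origin (TCP) lies at the very end of the fingers, on their centre line; the grasp point (between the pads) lies 19 mm behind it (robot.pinch_z is the distance from the TCP to the grasp point, in m); y points along the fingers, x is the direction in which the jaws open and shut, and the axes are right-handed (so a half turn about y gives the same grasp; the last joint's range is limited). The gripper opens to 93 mm and grips with 3 to 60 N. Pads are 15 mm wide; open, the fingers measure 128 mm over their backs; the gripper's body (75 mm by 188 mm) begins 65 mm behind the grasp point.
Start: joints at [1.186, 0.13, 1.488, -0, 1.523, -0.085], TCP at [0.177, 0.573, 0.185] pointing down, gripper open.
Joint ranges: [-2.96, 2.96], [-0.89, 2.26], [0.02, 2.5], [-1.34, 4.48], [0, 2.73], [-2.66, 2.66]. Speed limits (rad/s): [2.39, 2.39, 2.79, 3.14, 3.14, 3.14].

INTERFACE

Orientations are given as a rotation vector (axis times angle).
In Python, from plant import robot gives the robot as it stands.
- The arm moves only by the shell command python3 -m inch 'ROWS' [FORCE]. ROWS is JSON, a list of rows, each a list of 5 numbers: the closure, from -1 (fully open) to 1 (shut), then the shift along the world's x, y, z in m, then the turn about the world's z in rad. A call has 1 to 8 rows; each row is the pose to reach, as a shift and turn from the pose measured when the call began; what a row does not reach only later rows make up. A row lasts 1/8 s, in which the tool goes at most 62.5 mm and 10.7 degrees, less where a joint would pass 70% of its speed; a pose out of reach is approached as far as the arm can. A call with a gripper value outside its range is refused whole. The fingers move at their own pace and stop on an object; FORCE is the grip in N (left out, the last holds). Time passes only in rows, so rows that repeat a pose let the fingers close. It gives the time, the measured TCP pose, the force and the opening at its end, in the units of the state.
- robot.read_state(): the state, without advancing time (a new reading comes with each control period).
- robot.read_camera(name): name is "side" or "top"; returns a dict with "color" (400x640x3 uint8, red, green, blue), "mtx" (3x3 intrinsics, pixels), "dist_coeffs" ([k1, k2, p1, p2, k3] as OpenCV has them; the pictures are not rectified), "R" (3x3) and "t" (3): a world point X has camera coordinates R X + t. Camera axes: x right, y down, z forward; pixel columns grow to the right and rows downward; lengths in m; the calibration is good to about 2 mm. A picture is of the moment at which its call begins. There is no depth.
- robot.close_job(): hands the job in, once; it reports no verdict.
The state is a dict: "t": time; "q": joint angles; "dq": joint speeds; "joint_torque": joint torques, N m; "tool_pos": TCP position; "orientation": TCP orientation; "force": force on the tool from outside, world axes, zero at the start; "wrist_torque": the same for the moment, N m; "opening": finger opening in m.
Only numpy, scipy, OpenCV 4.12 (cv2) and the standard library are available. Lean on these libraries where they do the work, as an engineer would, in place of code of your own. Each camera call takes 0.05 s, during which the arm holds its last target. There are 200 camera calls.

## Working session

There is one attempt and no reset: what is moved stays moved. The work goes in short steps, Python scripts to look and compute and a shell command to move; the robot and the scene stay as the last step left them, time stands still between calls to the robot, and variables do not carry over. Pictures are saved under pics/ and viewed, about 8 in all and at most 12, crops included, and the job is handed in when it is done.

```bash
mkdir -p pics; ls; cat > h.py <<'E'
from plant import robot
import numpy as np, cv2
def cam(n,save=None):
    c=robot.read_camera(n)
    if save: cv2.imwrite('pics/'+save,c['color'][:,:,::-1])
    return c
def ray(c,px):
    K=np.array(c['mtx'],float);d=np.array(c['dist_coeffs'],float)
    u=cv2.undistortPoints(np.array(px,float).reshape(-1,1,2),K,d).reshape(-1,2)
    R=np.array(c['R']);t=np.array(c['t'])
    o=-R.T@t; v=np.c_[u,np.ones(len(u))]@R
    return o,v
def onz(c,px,z):
    o,v=ray(c,px); return o+v*((z-o[2])/v[:,2:3])
def tri(c1,p1,c2,p2):
    o1,v1=ray(c1,[p1]);o2,v2=ray(c2,[p2]);v1=v1[0];v2=v2[0]
    s=np.linalg.lstsq(np.c_[v1,-v2],o2-o1,rcond=None)[0]
    a=o1+s[0]*v1;b=o2+s[1]*v2
    return (a+b)/2,np.linalg.norm(a-b)
def proj(c,X):
    return cv2.projectPoints(np.array(X,float).reshape(-1,1,3),cv2.Rodrigues(np.array(c['R']))[0],np.array(c['t'],float),np.array(c['mtx'],float),np.array(c['dist_coeffs'],float))[0].reshape(-1,2)
E
python3 - <<'E'
from h import *
for n in('side','top'):
    c=cam(n,n+'0.png');R=np.array(c['R']);print(n,-R.T@np.array(c['t']),R[2])
print(robot.read_state())
E
```

```text
pics
side [-0.49249344 -0.7872582   0.98880993] [ 0.70351746  0.41373346 -0.57783025]
top [-0.08258287 -0.18932769  1.33586221] [ 0.44008956  0.00580409 -0.89793513]
{'t': 0.1, 'q': array([ 1.18558781e+00,  1.31127178e-01,  1.48914905e+00, -1.13334883e-05,
        1.52296855e+00, -8.53980908e-02]), 'dq': array([ 0.00136243, -0.00150462, -0.00197931, -0.00033873, -0.00033231,
       -0.00159619]), 'joint_torque': array([ 4.88485312e-04, -5.61349511e+01, -4.93089759e+01,  7.70305493e-02,
        2.93435133e-02, -7.23328981e-06]), 'tool_pos': array([0.17697729, 0.57272761, 0.18437928]), 'orientation': array([-1.33713964, -0.98452424,  0.98685319]), 'force': array([ 0.00484361, -0.6423203 , -1.0108317 ]), 'wrist_torque': array([ 0.00447632, -0.01905181,  0.00768776]), 'opening': 0.0929056652211607}
```

View pics/side0.png

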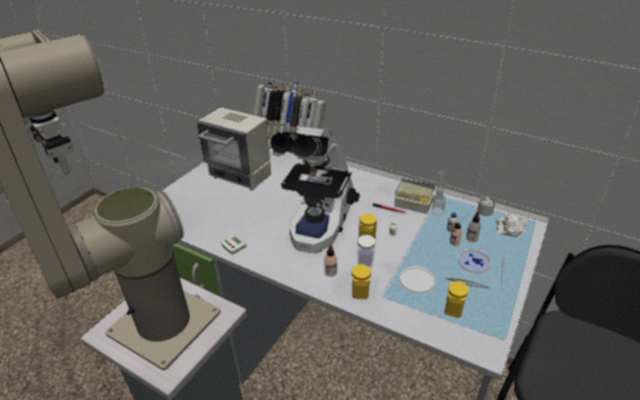

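View pics/top0.png

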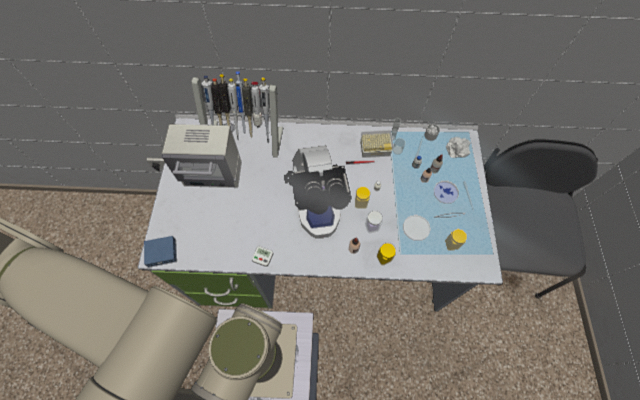

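The white-lidded glass jar is at side (366,250) and top (374,221). It could be confused with:
- yellow-lidded jars at side (368,228), (361,281) and (457,298)
- the small white-capped bottle at side (393,228)

The amber bottle is at side (331,262) and the cabinet at side (236,147), top (202,157). Next I'll check these in close crops.

```bash
python3 - <<'E'
from h import *
from scipy.spatial.transform import Rotation as Ro
a=cv2.imread('pics/side0.png');b=cv2.imread('pics/top0.png')
f=lambda i,x,y,w,h:cv2.resize(i[y:y+h,x:x+w],(400,300),interpolation=cv2.INTER_CUBIC)
o=np.vstack([np.hstack([f(a,190,100,100,75+15)[:,:],f(b,155,115,100,90)]),np.hstack([f(a,310,210,100,90),f(b,330,180,100,90)])])
cv2.imwrite('pics/crop1.png',o)
print(Ro.from_rotvec(robot.read_state()['orientation']).as_matrix().round(3))
E
```

```text
[[ 0.295 -0.001 -0.955]
 [ 0.955 -0.002  0.295]
 [-0.002 -1.     0.   ]]
```

View pics/crop1.png

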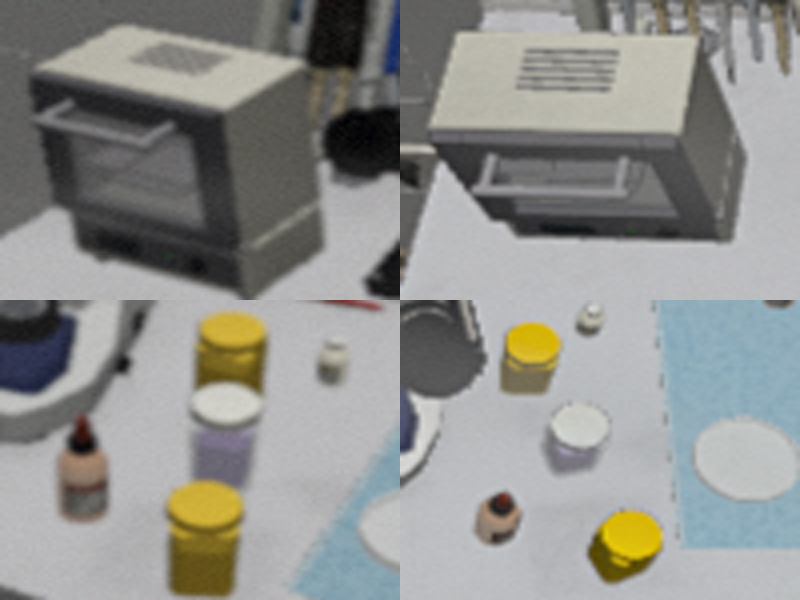

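The white-lidded jar with violet contents is confirmed. The crop gives its lid at side (366,240) and top (375,217.5), the handle ends, and the roof corners. Now I'll turn those pixels into positions.

```bash
python3 - <<'E'
from h import *
np.set_printoptions(precision=4,suppress=True)
s=cam('side');t=cam('top')
print('lid',onz(s,[(366.3,240)],.086),onz(t,[(375,217.5)],.086),tri(s,(366.3,240),t,(375,217.5)))
# teat, yellow, amber
T=lambda x,y:(330+(x-400)/4,180+(y-300)/3.333)
S=lambda x,y:(310+x/4,210+(y-300)/3.333)
print('amber',tri(s,S(82,425),t,T(503,500)))
print('yel1',tri(s,S(232,328),t,T(533,342)),'yel2',tri(s,S(205,503),t,T(631,535)))
print('oil',tri(s,S(333,345),t,T(593,310)))
print('hL',tri(s,(199.5,135.4),t,(174.5,171.4)),onz(t,[(174.5,171.4)],.221),'hR',tri(s,(230,141.4),t,(215,172)),onz(t,[(215,172)],.221))
print(onz(t,[(163,154.6),(225.75,156.4),(170,124.6),(229.25,126.4)],.248))
C1=lambda x,y:(190+x/4,100+y/3.333)
print('side roof FL FR BR',onz(s,[C1(35,72),C1(220,110),C1(305,65)],.248))
print('floor',onz(t,[(235,187),(185,185.5)],0.0),onz(s,[C1(75,245),C1(243,295)],0))
st=robot.read_state();print('tcp proj',proj(t,[st['tool_pos']]))
E
```

```text
lid [[ 0.4718 -0.3633  0.086 ]] [[ 0.4666 -0.3654  0.086 ]] (array([ 0.465 , -0.3654,  0.0914]), np.float64(0.0019531319352973993))
amber (array([ 0.3746, -0.2976,  0.1035]), np.float64(0.003036219340436591))
yel1 (array([ 0.5622, -0.3249,  0.0883]), np.float64(0.0011111046804195232)) yel2 (array([ 0.3474, -0.4068,  0.0885]), np.float64(0.0028833020023016024))
oil (array([ 0.6255, -0.3854,  0.0479]), np.float64(0.0010291435436396116))
hL (array([0.5439, 0.3111, 0.2208]), np.float64(0.0018738506234155042)) [[0.543  0.3115 0.221 ]] hR (array([0.541 , 0.173 , 0.2343]), np.float64(0.0034834720956335406)) [[0.5469 0.1784 0.221 ]]
[[0.5892 0.35   0.248 ]
 [0.592  0.1439 0.248 ]
 [0.7103 0.3529 0.248 ]
 [0.7127 0.1501 0.248 ]]
side roof FL FR BR [[0.5844 0.3443 0.248 ]
 [0.5931 0.1473 0.248 ]
 [0.7088 0.1433 0.248 ]]
floor [[0.6087 0.1633 0.    ]
 [0.6063 0.3573 0.    ]] [[0.6224 0.3797 0.    ]
 [0.6187 0.1735 0.    ]]
tcp proj [[ 65.0422 280.7406]]
```

```bash
python3 -m inch '[[0.4,0,0,0.13,-0.15],[0.4,0.37,-0.327,0.13,-1.25],[0.4,0.37,-0.327,0.13,-1.25],[0.4,0.37,-0.327,0.13,-1.25],[0.4,0.37,-0.327,0.13,-1.25],[0.4,0.37,-0.327,0.13,-1.25],[0.4,0.37,-0.327,0.13,-1.25],[0.4,0.37,-0.327,0.13,-1.25]]' 15; python3 -m inch '[[0.4,0,0,0,0],[0.4,0,0,0,0]]'
```

```text
t: 1.2
tool_pos: [0.5031, 0.2842, 0.3067]
orientation: [-1.571, -0.014, 0.015]
force: [0.7, 1.5, 0.3]
opening: 0.0281
t: 1.45
tool_pos: [0.5028, 0.2843, 0.3063]
orientation: [-1.57, -0.012, 0.016]
force: [-0.1, -0.4, -1.1]
opening: 0.0281
```

```bash
python3 -m inch '[[0.4,0.042,-0.039,0,0],[0.4,0.042,-0.039,-0.045,0],[0.4,0.042,-0.039,-0.045,0]]'; python3 - <<'E'
from h import *
from scipy.spatial.transform import Rotation as Ro
s=robot.read_state();print(s['tool_pos'],Ro.from_rotvec(s['orientation']).as_matrix()[:,0])
a=cam('side')['color'][:,:,::-1];b=cam('top')['color'][:,:,::-1]
f=lambda i,x,y,w,h:cv2.resize(i[y:y+h,x:x+w],(400,360),interpolation=cv2.INTER_CUBIC)
cv2.imwrite('pics/c2.png',np.hstack([f(a,180,90,100,90),f(b,150,110,100,90)]))
E
```

```text
t: 1.82
tool_pos: [0.5414, 0.2457, 0.2567]
orientation: [-1.573, -0.007, 0.023]
force: [-0.8, -0.3, -0.1]
opening: 0.0281
[0.541421   0.24569314 0.25668697] [ 0.99976025  0.01930223 -0.01033741]
```

View pics/c2.png

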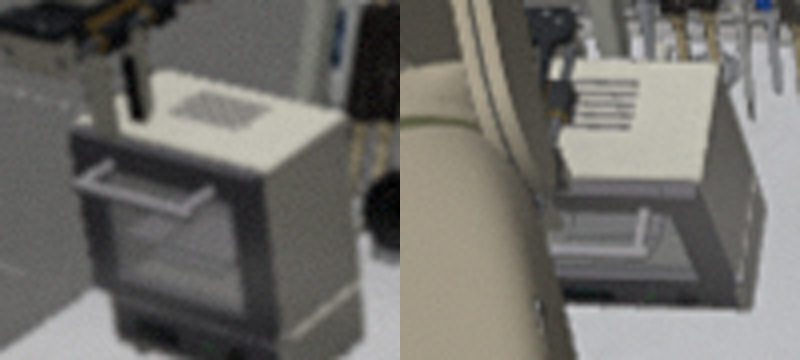

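The side crop shows both fingertips just above the bar with the handle running between them. I'll shift +4 mm and lower while watching the force.

```bash
python3 -m inch '[[0.4,0.004,0,-0.02,0],[0.4,0.004,0,-0.035,0],[0.4,0.004,0,-0.048,0],[0.4,0.004,0,-0.048,0]]'; python3 -m inch '[[0.4,-0.008,0,0,0],[0.4,-0.015,0,0,0],[0.4,-0.015,0,0,0]]'
```

```text
t: 2.42
tool_pos: [0.5465, 0.2463, 0.2119]
orientation: [-1.571, -0.011, 0.02]
force: [-0.6, -0.2, -0.2]
opening: 0.0278
t: 2.8
tool_pos: [0.5312, 0.2465, 0.2126]
orientation: [-1.571, -0.012, 0.02]
force: [0.7, -0.3, 0.6]
opening: 0.0279
```

```bash
python3 -m inch '[[0.4,-0.01,0,-0.003,0],[0.4,-0.02,0,-0.008,0],[0.4,-0.03,0,-0.015,0],[0.4,-0.037,0,-0.021,0],[0.4,-0.042,0,-0.026,0],[0.4,-0.042,0,-0.026,0]]'; python3 - <<'E'
from h import *
a=cam('side')['color'][:,:,::-1];b=cam('top')['color'][:,:,::-1]
f=lambda i,x,y,w,h:cv2.resize(i[y:y+h,x:x+w],(400,360),interpolation=cv2.INTER_CUBIC)
cv2.imwrite('pics/c3.png',np.hstack([f(a,180,90,100,90),f(b,150,110,100,90)]))
E
```

```text
t: 3.55
tool_pos: [0.4887, 0.2464, 0.1861]
orientation: [-1.571, -0.012, 0.021]
force: [0.4, 0.4, 0.2]
opening: 0.0279
```

View pics/c3.png

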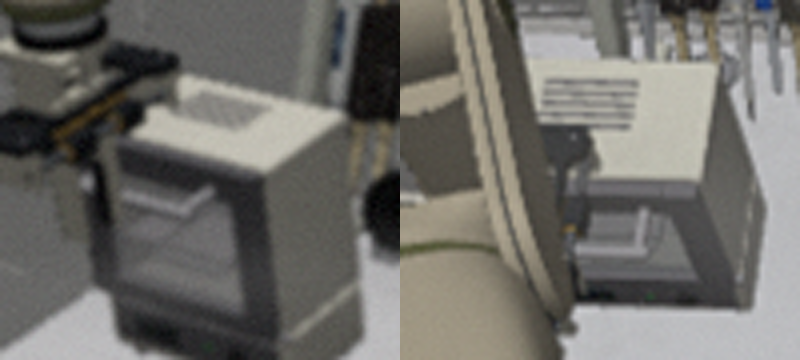

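The door is still shut: the fingers came away without hooking the bar. I'll check the geometry by projecting the estimates into the pictures.

```bash
python3 - <<'E'
from h import *
np.set_printoptions(precision=1,suppress=True)
s=cam('side');t=cam('top')
hs=[(.5465,.179,.221),(.5435,.311,.221)]
for z in(.221,):
  print('bar R,L side',proj(s,hs)); print('top',proj(t,hs))
tp=np.array([.5414,.2457,.2567])
print('fingertips at c2 (side crop coords)',(proj(s,[tp+[.014,0,0],tp-[.014,0,0]])-[180,90])*4,(proj(t,[tp+[.014,0,0],tp-[.014,0,0]])-[150,110])*4)
# bar pixels: bright thin bar in side0, row search
a=cv2.imread('pics/side0.png',0)
for x in range(200,234,4): print(x,a[126:150,x])
b=cv2.imread('pics/top0.png',0)
for x in range(174,220,5): print(x,b[160:184,x])
E
```

```text
bar R,L side [[229.7 144. ]
 [199.2 135.5]]
top [[214.8 172.1]
 [174.7 171.3]]
fingertips at c2 (side crop coords) [[138.  155.6]
 [115.8 169.5]] [[167.9 213.2]
 [161.3 243.3]]
200 [ 39  36  35  36  35  30  40  66 103 118 110  74  51  56  60  59  66  56
  74  81  89  90  88  91]
204 [ 39  39  38  37  50  84 112 105  84  94 118 110  83  50  37  32  40  36
  37  39  40  42  40  48]
208 [ 48  35  35  47  63  73  60  66  73  84 101 116 117  89  68  70  74  71
  68  64  62  64  60  60]
212 [ 68  49  33  34  30  35  39  46  68  76  83 104 120 117  93  73  76  78
  80  83  92  95  87  87]
216 [ 84  72  48  36  35  35  33  37  49  66  79  87 103 119 119  97  73  78
  88  98 108 105 105  98]
220 [115  83  70  51  39  30  37  33  36  41  62  72  83  91 112 118 102  83
  90 100 105 104 103 103]
224 [159 126  90  71  57  42  33  39  33  35  45  63  77  89  94 113 122 106
  87  84  94  94  93 100]
228 [182 164 127  94  68  56  39  32  32  36  38  52  82 117 118 105  92  84
  84  89  98 103 104 104]
232 [187 182 162 125  94  74  62  43  35  45  73 102 103  84  74  82  88  94
 105 106 102 103 103 1
[... 333 characters left out ...]
 116 116 110 106 111 113 120 141 146 119  96  99  91  94
  96  66  49  49  42  43]
194 [ 67  67  72 101 114 114 112 113 109 100 115 136 145 123  99 106  91  94
  99  78  52  47  37  21]
199 [ 66  66  75  92 115 114 113 111 106 100 114 130 148 129 101  94  94  94
  99  84  54  48  40  23]
204 [ 71  73  73  98 117 118 115 116 108 103 113 127 147 138 108  96  93  95
 102  88  56  51  54  51]
209 [ 73  75  91 112 127 132 138 146 149 146 148 150 151 141 109  94  96  96
  99  91  55  54  53  54]
214 [ 75  76  74  97 116 113 117 116 109 102 101 106 110 115 117 110 100  94
 101  92  61  57  60  56]
219 [ 78  75  78  78  75  74  73  82  97 112 113 118 119 117 116 116 105  98
 102  99  67  56  58  57]
```

```bash
python3 - <<'E'
from h import *
s=cam('side');t=cam('top');p=robot.read_state()['tool_pos']
def f(c,x,y,w,h):
    i=cv2.resize(c['color'][y:y+h,x:x+w,::-1],(w*6,h*6),interpolation=cv2.INTER_CUBIC)
    i=cv2.convertScaleAbs(i,alpha=1.5,beta=10)
    for q,col in((p,(0,0,255)),(p+[0,0,.04],(0,255,0)),(p+[0.014,0,0],(255,0,0)),(p-[0.014,0,0],(255,0,255))):
        u=(proj(c,[q])[0]-[x,y])*6; cv2.circle(i,tuple(int(v) for v in u),3,col,-1)
    return i
cv2.imwrite('pics/c4.png',np.hstack([f(s,175,95,66,70),f(t,165,120,66,70)]))
E
```

```text
(no output)
```

View pics/c4.png

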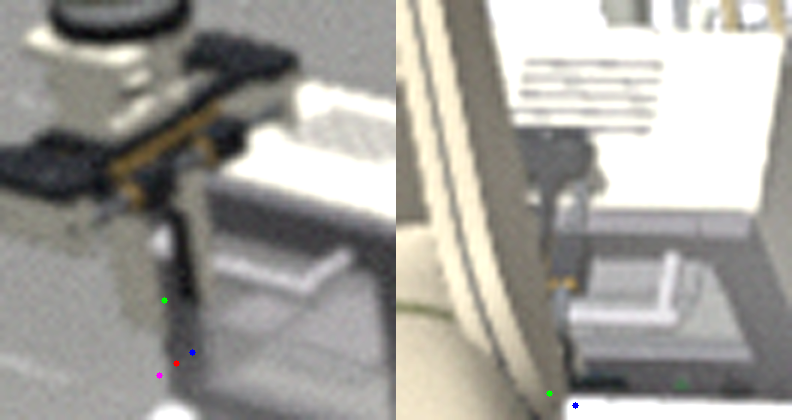

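The visible tips sit about 30 mm above the projected TCP, so the hook was too shallow. I'll go back and insert deeper.

```bash
python3 -m inch '[[0.4,0,0,0.05,0],[0.4,0,0,0.085,0],[0.4,0.057,0,0.085,0],[0.4,0.057,0,0.085,0],[0.4,0.057,0,0.05,0],[0.4,0.057,0,0.025,0],[0.4,0.057,0,0.0,0],[0.4,0.057,0,0.0,0]]'; python3 -m inch '[[0.4,-0.008,0,0,0],[0.4,-0.014,0,0,0],[0.4,-0.014,0,0,0]]'
```

```text
t: 4.85
tool_pos: [0.5446, 0.246, 0.1846]
orientation: [-1.572, -0.009, 0.023]
force: [0.2, -1.1, 0.7]
opening: 0.028
t: 5.22
tool_pos: [0.5312, 0.246, 0.1859]
orientation: [-1.572, -0.011, 0.02]
force: [3.4, -0.8, -3.0]
opening: 0.0281
```

Contact this time (3.4 N). I'll continue the pull along the arc.

```bash
python3 -m inch '[[0.4,-0.01,0,-0.004,0],[0.4,-0.02,0,-0.009,0],[0.4,-0.03,0,-0.016,0],[0.4,-0.038,0,-0.022,0],[0.4,-0.038,0,-0.022,0]]'; python3 - <<'E'
from h import *
a=cam('side')['color'][:,:,::-1];b=cam('top')['color'][:,:,::-1]
f=lambda i,x,y,w,h:cv2.resize(i[y:y+h,x:x+w],(400,360),interpolation=cv2.INTER_CUBIC)
cv2.imwrite('pics/c5.png',np.hstack([f(a,180,90,100,90),f(b,150,110,100,90)]))
E
```

```text
t: 5.85
tool_pos: [0.492, 0.246, 0.1631]
orientation: [-1.572, -0.01, 0.022]
force: [-0.4, -0.7, -1.0]
opening: 0.0277
```

View pics/c5.png

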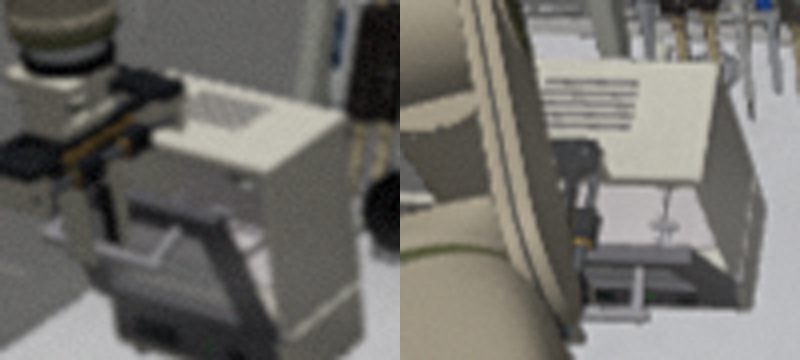

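The door is now open about 0.4 rad, with the inner finger behind the bar. The side crop shows the striker and the tray inside. Next: lift out, close the fingers, and go behind the free edge.

```bash
python3 -m inch '[[0.4,0,0,0.05,0],[0.4,0,0,0.1,0],[1,0.04,0,0.1,0],[1,0.08,0,0.1,0],[1,0.08,0,0.1,0],[1,0.08,0,0.07,0],[1,0.08,0,0.03,0],[1,0.08,0,0.03,0]]'; python3 -m inch '[[1,-0.03,0,0,0],[1,-0.05,0,-0.01,0],[1,-0.07,0,-0.02,0],[1,-0.07,0,-0.02,0]]'
```

```text
t: 6.95
tool_pos: [0.57, 0.2453, 0.19]
orientation: [-1.574, -0.006, 0.026]
force: [-0.1, -0.3, 0.0]
opening: 0.0005
t: 7.45
tool_pos: [0.4994, 0.2457, 0.1716]
orientation: [-1.573, -0.007, 0.026]
force: [0.0, 0.6, 0.2]
opening: 0.0003
```

```bash
python3 -m inch '[[1,-0.015,0,-0.02,0],[1,-0.028,0,-0.04,0],[1,-0.038,0,-0.058,0],[1,-0.044,0,-0.074,0],[1,-0.046,0,-0.087,0],[1,-0.046,0,-0.087,0]]'; python3 - <<'E'
from h import *
a=cam('side')['color'][:,:,::-1];b=cam('top')['color'][:,:,::-1]
f=lambda i,x,y,w,h:cv2.resize(i[y:y+h,x:x+w],(400,360),interpolation=cv2.INTER_CUBIC)
cv2.imwrite('pics/c6.png',np.hstack([f(a,170,100,100,90),f(b,150,120,100,90)]))
E
```

```text
t: 8.2
tool_pos: [0.4531, 0.2454, 0.0838]
orientation: [-1.574, -0.006, 0.027]
force: [-0.3, 0.1, 0.1]
opening: 0.0006
```

View pics/c6.png

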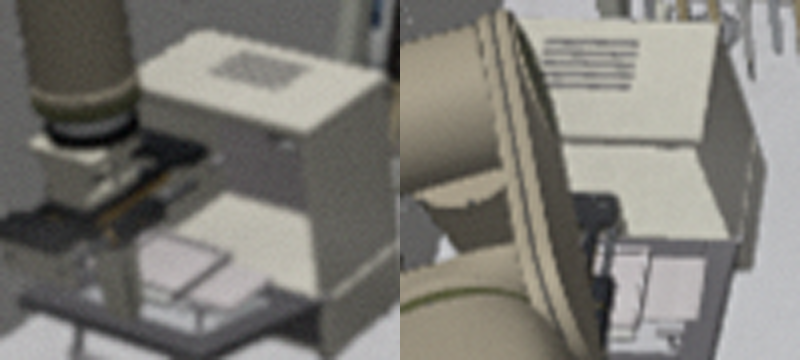

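The door is near level with the tray out. I'll press down until the stop resists.

```bash
python3 -m inch '[[1,0,0,-0.004,0],[1,0,0,-0.007,0],[1,0,0,-0.007,0]]'
```

```text
t: 8.68
tool_pos: [0.454, 0.2457, 0.0779]
orientation: [-1.573, -0.007, 0.026]
force: [0.8, 0.0, 0.4]
opening: 0.0005
```

```bash
python3 -m inch '[[1,0,0,-0.006,0],[1,0,0,-0.01,0],[1,0,0,-0.01,0]]';python3 -m inch '[[1,0,0,-0.005,0],[1,0,0,-0.01,0],[1,0,0,-0.01,0]]'
```

```text
t: 9.05
tool_pos: [0.4535, 0.2455, 0.0672]
orientation: [-1.574, -0.006, 0.027]
force: [-0.3, -0.1, 0.2]
opening: 0.0004
t: 9.43
tool_pos: [0.4531, 0.2452, 0.0565]
orientation: [-1.574, -0.006, 0.028]
force: [0.3, 0.2, -0.0]
opening: 0.0005
```

```bash
python3 -m inch '[[1,0,0,-0.004,0],[1,0,0,-0.006,0],[1,0,0,-0.006,0]]';python3 -m inch '[[1,0,0,-0.004,0],[1,0,0,-0.004,0]]'; python3 - <<'E'
from h import *
print(robot.read_state()['force'])
s=cam('side');t=cam('top');p=robot.read_state()['tool_pos']
def f(c,x,y,w,h):
    i=cv2.resize(c['color'][y:y+h,x:x+w,::-1],(w*5,h*5),interpolation=cv2.INTER_CUBIC)
    for q,col in((p,(0,0,255)),(p+[0,0,.03],(0,255,0)),((.435,.146,.08),(255,0,0)),((.435,.349,.08),(255,0,0))):
        u=(proj(c,[q])[0]-[x,y])*5; cv2.circle(i,tuple(int(v) for v in u),3,col,-1)
    return i
cv2.imwrite('pics/c7.png',np.hstack([f(s,165,120,80,90),f(t,160,150,80,90)]))
E
```

```text
t: 9.8
tool_pos: [0.4529, 0.2451, 0.0503]
orientation: [-1.575, -0.005, 0.028]
force: [0.0, -0.5, -0.3]
opening: 0.0003
t: 10.05
tool_pos: [0.4533, 0.2453, 0.0469]
orientation: [-1.574, -0.006, 0.027]
force: [-2.2, -0.6, 6.1]
opening: 0.0003
[-2.17314366 -0.5589218   6.12880463]
```

View pics/c7.png

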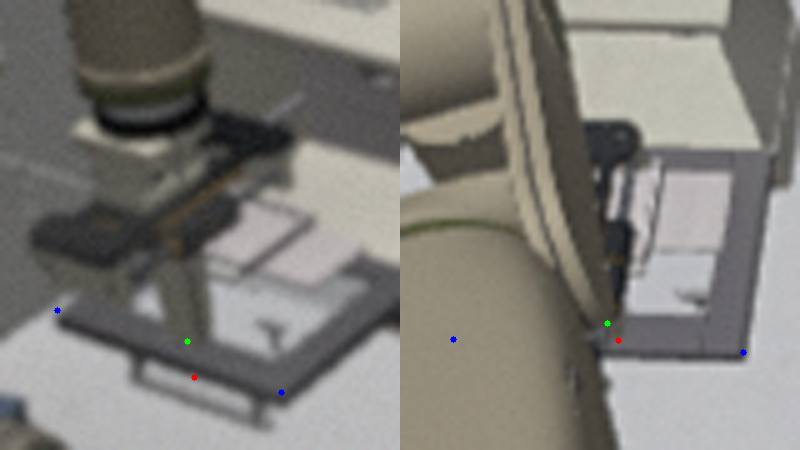

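The door is level: its edge matches the blue predicted corners and a 6 N reaction is felt. The fingertips really sit about 33 mm above the reported TCP (green dot), so I'll allow for that. Next is the jar's yaw from the violet body's silhouette.

```bash
python3 - <<'E'
from h import *
np.set_printoptions(precision=4,suppress=True)
for n,(x,y,w,h) in (('side',(345,225,45,45)),('top',(355,200,40,40))):
    c=cam(n);i=cv2.imread(f'pics/{n}0.png').astype(int)[y:y+h,x:x+w]
    v=(i[:,:,0]+i[:,:,2])/2-i[:,:,1]
    m=(v>9).astype(np.uint8)
    print(n)
    for r in range(0,h,1):
        k=np.flatnonzero(m[r]); 
        if len(k)>2: print(r+y,k.min()+x,k.max()+x,len(k),end=' | ')
    print()
    k,l,st,ce=cv2.connectedComponentsWithStats(m);b=1+st[1:,4].argmax()
    pts=np.argwhere(l==b)[:,::-1];print(st[b]+[x,y,0,0,0],cv2.minAreaRect(pts.astype(np.int32)))
    # expected mm/px
    p=proj(c,[(.469,-.3645,.04),(.469,-.3165,.04),(.517,-.3645,.04),(.469,-.3645,.0)]);print(p)
E
```

```text
side
249 360 371 5 | 250 360 371 12 | 251 360 371 12 | 252 360 371 12 | 253 360 371 12 | 254 360 371 12 | 255 362 371 8 | 257 365 368 3 | 260 367 369 3 | 261 361 368 3 | 
[360 249  12   9  76] ((20.5, 28.0), (8.0, 11.0), 90.0)
[[365.6197 252.5598]
 [351.0914 247.297 ]
 [372.5649 243.1389]
 [365.0862 262.5122]]
top
225 370 372 3 | 226 370 375 6 | 239 355 357 3 | 
[369 224   7   4  12] ((16.689653396606445, 25.775861740112305), (6.31364107131958, 2.0426487922668457), 21.801406860351562)
[[373.0404 221.923 ]
 [359.7798 221.3721]
 [372.8201 209.862 ]
 [371.6609 226.0967]]
```

```bash
python3 -m inch '[[1,0,0,0.06,0],[0.2,0,0,0.12,0],[-0.6,0,0,0.18,-0.15],[-0.6,0,0,0.20,-0.3],[-0.6,-0.06,-0.06,0.20,-0.45],[-0.6,-0.12,-0.12,0.20,-0.6]]'
```

```text
t: 11.0
tool_pos: [0.364, 0.1561, 0.2464]
orientation: [-1.523, 0.468, -0.445]
force: [-0.5, -1.1, 1.9]
opening: 0.0459
```

```bash
python3 - <<'E'
from h import *
np.set_printoptions(precision=3,suppress=True)
t=cam('top');s=cam('side')
print('base front L R top:',onz(t,[(318,235),(299,222),(342,222)],.03))
print('side base front/left',onz(s,[(309,247),(290,230),(345,215)],.02))
print('eyepiece blob tri',tri(s,(283,143),t,(296,190)), tri(s,(345,185),t,(350,195)))
print(robot.read_state()['q'])
E
```

```text
base front L R top: [[ 0.414 -0.168  0.03 ]
 [ 0.461 -0.096  0.03 ]
 [ 0.468 -0.253  0.03 ]]
side base front/left [[ 0.428 -0.194  0.02 ]
 [ 0.468 -0.098  0.02 ]
 [ 0.622 -0.216  0.02 ]]
eyepiece blob tri (array([ 0.432, -0.11 ,  0.353]), np.float64(0.01840216653576772)) (array([ 0.484, -0.274,  0.236]), np.float64(0.021709191530616803))
[ 0.265 -0.456  1.902  0.007  1.707  0.851]
```

```bash
python3 - <<'E'
from h import *
np.set_printoptions(precision=3,suppress=True)
t=cam('top');i=cv2.imread('pics/top0.png')
g=cv2.cvtColor(i,cv2.COLOR_BGR2GRAY)
for r in range(160,236,5):
    k=[x for x in range(330,358) if g[r,x]<120]; 
    if k: print(r,max(k),[onz(t,[(max(k),r)],z)[0][:2] for z in (.1,.18,.26)])
E
```

```text
165 337 [array([ 0.666, -0.227]), array([ 0.618, -0.224]), array([ 0.569, -0.222])]
170 345 [array([ 0.646, -0.257]), array([ 0.599, -0.252]), array([ 0.552, -0.248])]
175 346 [array([ 0.625, -0.261]), array([ 0.579, -0.256]), array([ 0.534, -0.251])]
180 347 [array([ 0.604, -0.264]), array([ 0.56, -0.26]), array([ 0.515, -0.255])]
185 348 [array([ 0.584, -0.268]), array([ 0.541, -0.263]), array([ 0.498, -0.258])]
190 349 [array([ 0.564, -0.272]), array([ 0.522, -0.267]), array([ 0.48 , -0.261])]
195 356 [array([ 0.545, -0.297]), array([ 0.504, -0.29 ]), array([ 0.464, -0.283])]
200 357 [array([ 0.525, -0.301]), array([ 0.486, -0.294]), array([ 0.446, -0.286])]
205 357 [array([ 0.506, -0.301]), array([ 0.467, -0.294]), array([ 0.429, -0.286])]
210 331 [array([ 0.482, -0.21 ]), array([ 0.446, -0.209]), array([ 0.409, -0.207])]
215 333 [array([ 0.463, -0.218]), array([ 0.428, -0.216]), array([ 0.393, -0.214])]
220 333 [array([ 0.444, -0.218]), array([ 0.41 , -0.216]), array([ 0.376, -0.214])]
225 331 [array([ 0.426, -0.212]), array([ 0.393, -0.21 ]), array([ 0.36 , -0.209])]
230 334 [array([ 0.408, -0.223]), array([ 0.376, -0.22 ]), array([ 0.344, -0.218])]
235 330 [array([ 0.389, -0.209]), array([ 0.358, -0.208]), array([ 0.328, -0.207])]
```

```bash
python3 -m inch '[[-0.6,-0.044,0,0.03,-0.18],[-0.6,-0.044,0,0.03,-0.36],[-0.6,-0.044,-0.05,0.03,-0.54],[-0.6,-0.044,-0.10,0.03,-0.72],[-0.6,-0.044,-0.16,0.03,-0.9],[-0.6,-0.044,-0.22,0.03,-1.0],[-0.6,-0.044,-0.28,0.03,-1.0],[-0.6,-0.044,-0.34,0.03,-1.0]]'; python3 -m inch '[[-0.6,0,-0.06,0,0],[-0.6,0,-0.12,0,0],[-0.6,0,-0.18,0,-0.1],[-0.6,0,-0.185,0,-0.28],[-0.6,0,-0.185,0,-0.46],[-0.6,0,-0.185,0,-0.64]]'
```

```text
t: 12.15
tool_pos: [0.3205, -0.1867, 0.2773]
orientation: [-1.197, 1.222, -1.207]
force: [1.4, 0.7, 1.4]
opening: 0.0742
t: 12.9
tool_pos: [0.3214, -0.3726, 0.2766]
orientation: [-0.814, 1.676, -1.663]
force: [0.4, -0.8, -0.4]
opening: 0.0745
```

```bash
python3 -m inch '[[-0.6,0,0,0,-0.18],[-0.6,0.02,0,0,-0.36],[-0.6,0.05,0.008,0,-0.5],[-0.6,0.1,0.008,0,-0.5],[-0.6,0.148,0.008,-0.04,-0.5],[-0.6,0.148,0.008,-0.1,-0.5],[-0.6,0.148,0.008,-0.16,-0.5],[-0.6,0.148,0.008,-0.17,-0.5]]'; python3 - <<'E'
from h import *
s=cam('side');t=cam('top');st=robot.read_state();p=st['tool_pos'];print(p,st['q'][0]-st['q'][5])
def f(c,x,y,w,h):
    i=cv2.resize(c['color'][y:y+h,x:x+w,::-1],(w*5,h*5),interpolation=cv2.INTER_CUBIC)
    u=(proj(c,[p+[0,0,.033]])[0]-[x,y])*5; cv2.circle(i,tuple(int(v) for v in u),3,(0,255,0),-1)
    return i
cv2.imwrite('pics/c8.png',np.hstack([f(s,325,180,80,100),f(t,330,170,80,100)]))
E
```

```text
t: 13.9
tool_pos: [0.4673, -0.3618, 0.1003]
orientation: [-0.416, 2.001, -1.976]
force: [-0.4, 0.1, 0.6]
opening: 0.0745
[ 0.4694328  -0.36430543  0.10573446] -2.721815862817775
```

View pics/c8.png

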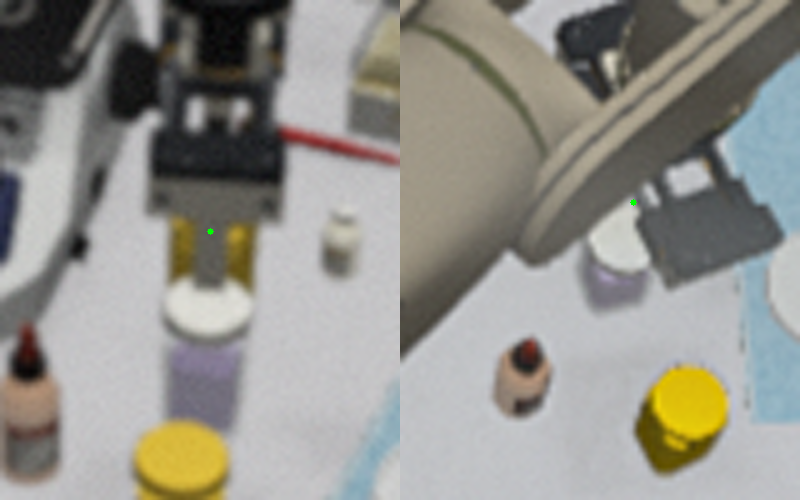

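The side crop shows the near finger centred over the white lid at (210,290), with the violet body face-on. The amber bottle, oil bottle and yellow jars are clear. I'll descend and grip.

```bash
python3 -m inch '[[-0.6,0,0,-0.03,0],[-0.6,0,0,-0.055,0],[-0.6,0,0,-0.078,0],[-0.6,0,0,-0.078,0]]'; python3 -m inch '[[0.2,0,0,0,0],[0.2,0,0,0,0],[0.5,0,0,0,0],[0.5,0,0,0,0],[0.5,0,0,0,0],[0.5,0,0,0,0]]' 20
```

```text
t: 14.5
tool_pos: [0.4703, -0.3652, 0.0293]
orientation: [-0.409, 1.992, -1.982]
force: [-0.2, 0.0, -0.5]
opening: 0.0747
t: 15.25
tool_pos: [0.4714, -0.366, 0.031]
orientation: [-0.408, 1.989, -1.983]
force: [0.7, -0.1, 6.0]
opening: 0.0515
```

```bash
python3 -m inch '[[0.5,0,0,0.005,0],[0.5,0,0,0.02,0],[0.5,0,0,0.04,0],[0.5,0,0,0.04,0]]'
```

```text
t: 15.75
tool_pos: [0.473, -0.3676, 0.0743]
orientation: [-0.405, 1.983, -1.987]
force: [0.9, -0.9, -2.7]
opening: 0.0517
```

```bash
python3 -m inch '[[0.5,0,0,0.05,0],[0.5,0,0,0.1,0],[0.5,0,0,0.125,0],[0.5,-0.04,0,0.125,0.1],[0.5,-0.08,0,0.125,0.25],[0.5,-0.12,0,0.125,0.4],[0.5,-0.153,0,0.125,0.56],[0.5,-0.153,0,0.125,0.72]]'; python3 -m inch '[[0.5,0,0.0,0,0.16],[0.5,0,0.05,0,0.3],[0.5,0,0.10,0,0.42],[0.5,0,0.16,0,0.42],[0.5,0,0.22,0,0.42],[0.5,0,0.28,0,0.42],[0.5,0,0.34,0,0.42],[0.5,0,0.38,0,0.42]]'; python3 - <<'E'
from h import *
st=robot.read_state();print(st['tool_pos'],st['q'][0]-st['q'][5],st['opening'],st['force'])
s=cam('side');t=cam('top')
seat=np.array([.521,.244,.130])
def f(c,x,y,w,h):
    i=cv2.resize(c['color'][y:y+h,x:x+w,::-1],(w*5,h*5),interpolation=cv2.INTER_CUBIC)
    P=[seat]+[seat+[a,b,0] for a in(-.034,.034) for b in(-.038,.038)]
    for u in (proj(c,P)-[x,y])*5: cv2.circle(i,tuple(int(v) for v in u),2,(0,0,255),-1)
    return i
cv2.imwrite('pics/c9.png',np.hstack([f(s,170,110,80,100),f(t,160,130,80,100)]))
E
```

```text
t: 16.75
tool_pos: [0.318, -0.3677, 0.1993]
orientation: [-0.958, 1.518, -1.511]
force: [0.2, 0.2, -3.0]
opening: 0.0519
t: 17.75
tool_pos: [0.3177, 0.0144, 0.1994]
orientation: [-1.19, 1.218, -1.208]
force: [0.7, -0.7, -1.4]
opening: 0.0515
[0.31766774 0.01442063 0.19937324] -1.5817528678749984 0.05146748913520724 [ 0.74964829 -0.66101329 -1.40090475]
```

View pics/c9.png

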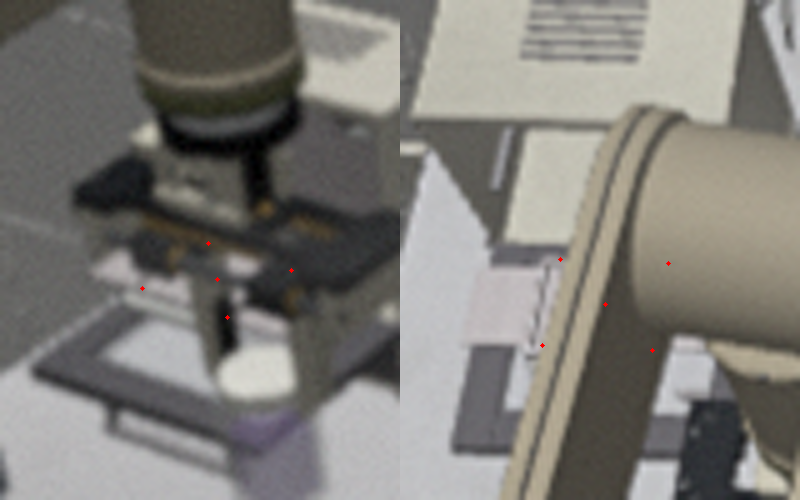

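```bash
python3 - <<'E'
from h import *
np.set_printoptions(precision=4,suppress=True)
s=cam('side');t=cam('top')
print(tri(s,(228,163),t,(211,183)),tri(s,(214,175.6),t,(207.4,204.4)))
for z in (.13,.14): print(onz(s,[(228,163),(214,175.6)],z),onz(t,[(211,183),(207.4,204.4)],z))
# c9 left rim line top
print(onz(t,[(160+155/5,130+265/5),(160+130/5,130+350/5)],.135))
E
```

```text
(array([0.5562, 0.2129, 0.1305]), np.float64(0.0072366387952115425)) (array([0.478 , 0.2131, 0.1224]), np.float64(0.010559189768663336))
[[0.5604 0.2121 0.13  ]
 [0.4744 0.2019 0.13  ]] [[0.5534 0.2152 0.13  ]
 [0.4702 0.2136 0.13  ]]
[[0.5481 0.2004 0.14  ]
 [0.4631 0.1904 0.14  ]] [[0.5481 0.2118 0.14  ]
 [0.4656 0.2103 0.14  ]]
[[0.5475 0.2831 0.135 ]
 [0.4811 0.2877 0.135 ]]
```

The tray rim measures out centred at about (0.518, 0.246), in agreement with the prediction of (0.521, 0.244). I'll carry the jar over it.

```bash
python3 -m inch '[[0.5,0.0,0.05,0.01,0],[0.5,0.0,0.10,0.01,0],[0.5,0.04,0.14,0.01,0.03],[0.5,0.08,0.18,0.01,0.03],[0.5,0.12,0.21,0.01,0.03],[0.5,0.16,0.2306,0.01,0.03],[0.5,0.202,0.2306,0.01,0.03],[0.5,0.202,0.2306,0.01,0.03]]'; python3 -m inch '[[0.5,0,0,-0.015,0],[0.5,0,0,-0.03,0],[0.5,0,0,-0.035,0],[0.5,0,0,-0.035,0]]'; python3 - <<'E'
from h import *
st=robot.read_state();print(st['tool_pos'],st['q'][0]-st['q'][5],st['opening'],st['force'])
E
```

```text
t: 18.95
tool_pos: [0.5225, 0.2408, 0.2071]
orientation: [-1.207, 1.199, -1.187]
force: [-0.2, -0.0, -2.0]
opening: 0.0516
t: 19.45
tool_pos: [0.5217, 0.2407, 0.1716]
orientation: [-1.208, 1.199, -1.186]
force: [0.3, 0.4, -2.0]
opening: 0.0517
[0.52167959 0.24066103 0.17157221] -1.5503178047016337 0.051684649505225576 [ 0.27751952  0.4442099  -2.02374814]
```

```bash
python3 -m inch '[[0.5,-0.002,0.004,-0.004,0],[0.5,-0.002,0.004,-0.007,0],[0.5,-0.002,0.004,-0.007,0]]'; python3 -m inch '[[0.5,0,0,-0.002,0],[0.5,0,0,-0.003,0],[0.5,0,0,-0.003,0]]'
```

```text
t: 19.82
tool_pos: [0.5195, 0.2448, 0.1644]
orientation: [-1.209, 1.199, -1.186]
force: [0.6, 0.9, -2.5]
opening: 0.0516
t: 20.2
tool_pos: [0.5195, 0.2448, 0.1614]
orientation: [-1.209, 1.199, -1.186]
force: [-0.0, 0.3, -1.8]
opening: 0.0514
```

```bash
python3 -m inch '[[0.5,0,0,-0.002,0],[0.5,0,0,-0.002,0]]'; python3 -m inch '[[0.5,0,0,-0.002,0],[0.5,0,0,-0.002,0]]'
```

```text
t: 20.45
tool_pos: [0.5205, 0.2449, 0.161]
orientation: [-1.206, 1.198, -1.187]
force: [-0.5, -0.8, 5.3]
opening: 0.0518
t: 20.7
tool_pos: [0.5216, 0.245, 0.161]
orientation: [-1.204, 1.196, -1.188]
force: [-1.1, -1.0, 7.2]
opening: 0.0517
```

The jar is seated: 5–7 N contact at z = 0.161, exactly 0.130 above the grasp height. I'll release it, rise clear, and locate the striker from the earlier picture.

```bash
python3 -m inch '[[0.3,0,0,0.001,0],[0.1,0,0,0.001,0],[-0.2,0,0,0.001,0],[-0.5,0,0,0.001,0],[-0.5,0,0,0.001,0],[-0.5,0,0,0.03,0],[-0.5,0,0,0.08,0],[-0.5,0,0,0.12,0]]'; python3 - <<'E'
from h import *
np.set_printoptions(precision=4,suppress=True)
s=cam('side','s10.png');t=cam('top','t10.png')
print(tri(s,(219,186),t,(218,209.6)),onz(s,[(219,186)],.1),onz(t,[(218,209.6)],.1))
print('expect',proj(s,[(.472,.174,.08),(.472,.174,.106)]),proj(t,[(.472,.174,.08),(.472,.174,.106)]))
a=s['color'][:,:,::-1];b=t['color'][:,:,::-1]
f=lambda i,x,y,w,h:cv2.resize(i[y:y+h,x:x+w],(400,480),interpolation=cv2.INTER_CUBIC)
cv2.imwrite('pics/c10.png',np.hstack([f(a,180,120,75,90),f(b,165,140,75,90)]))
E
```

```text
t: 21.7
tool_pos: [0.5218, 0.2451, 0.283]
orientation: [-1.203, 1.195, -1.188]
force: [0.5, 0.0, 0.4]
opening: 0.0703
(array([0.4686, 0.1835, 0.0968]), np.float64(0.00349687446626275)) [[0.4667 0.1792 0.1   ]] [[0.4657 0.1835 0.1   ]]
expect [[222.0144 190.5475]
 [220.9663 184.1544]] [[222.2679 210.4397]
 [220.6184 207.346 ]]
```

View pics/c10.png

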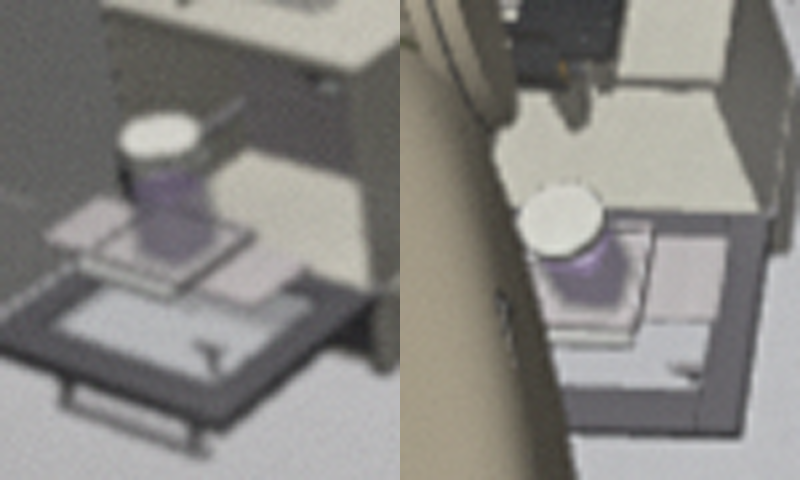

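The view shows the jar standing upright in the tray with the door level. The striker is a small dark T on the inner face at side px (219,186) and top px (219,209). It stands up off the level door, so a vertical gripper can pinch it and lift the door by it. I'll turn the jaws along x and go above it.

```bash
python3 -m inch '[[-0.1,0,0,0,0.18],[-0.1,-0.03,-0.03,0,0.36],[-0.1,-0.052,-0.071,0,0.54],[-0.1,-0.052,-0.071,0,0.72],[-0.1,-0.052,-0.071,0,0.9],[-0.1,-0.052,-0.071,0,1.08],[-0.1,-0.052,-0.071,0,1.26],[-0.1,-0.052,-0.071,0,1.44]]'; python3 -m inch '[[-0.1,0,0,0,0.13],[-0.1,0,0,-0.05,0.13],[-0.1,0,0,-0.10,0.13],[-0.1,0,0,-0.15,0.13],[-0.1,0,0,-0.18,0.13],[-0.1,0,0,-0.18,0.13]]'; python3 -c "
from h import *
s=robot.read_state();print(s['q'][0]-s['q'][5])"
```

```text
t: 22.8
tool_pos: [0.4718, 0.1748, 0.2867]
orientation: [-1.553, 0.095, -0.07]
force: [0.1, 0.3, -0.2]
opening: 0.0509
t: 23.55
tool_pos: [0.469, 0.1741, 0.1032]
orientation: [-1.557, -0.001, 0.038]
force: [-0.8, 0.8, 0.1]
opening: 0.0515
0.028636016798039038
```

```bash
python3 -m inch '[[-0.1,0.001,0,-0.02,0],[-0.1,0.001,0,-0.035,0],[-0.1,0.001,0,-0.045,0],[-0.1,0.001,0,-0.045,0]]'; python3 -m inch '[[0.3,0,0,0,0],[0.6,0,0,0,0],[0.9,0,0,0,0],[1,0,0,0,0],[1,0,0,0,0],[1,0,0,0,0]]' 15
```

```text
t: 24.05
tool_pos: [0.4697, 0.174, 0.058]
orientation: [-1.557, -0.0, 0.039]
force: [0.3, -0.5, -0.4]
opening: 0.0514
t: 24.8
tool_pos: [0.4699, 0.174, 0.0581]
orientation: [-1.557, -0.001, 0.038]
force: [0.5, -0.3, 0.9]
opening: 0.0068
```

It gripped something 7 mm thick. I'll lift along the door's arc.

```bash
python3 -m inch '[[1,0.001,0,0.006,0],[1,0.0025,0,0.013,0],[1,0.0045,0,0.019,0],[1,0.006,0,0.0255,0],[1,0.0085,0,0.032,0],[1,0.011,0,0.0377,0]]'; python3 - <<'E'
from h import *
np.set_printoptions(precision=1,suppress=True)
s=cam('side','s11.png');t=cam('top','t11.png')
y=.146;c=np.array([.603,.146])
for f in (1.57,1.27):
    P=[(.602-.166*np.sin(f)-.016*np.cos(f),yy,.08+.166*np.cos(f)-.016*np.sin(f)) for yy in(.146,.349)]
    print(f,proj(s,P),proj(t,P))
# dark frame lower edge column profile in side, col near right part of the front edge
g=cv2.imread('pics/s11.png',0);g0=cv2.imread('pics/s10.png',0)
for x in (195,205,215,222): print(x,g[165:206:1,x],'\n   was',g0[165:206:1,x])
E
```

```text
t: 25.55
tool_pos: [0.4819, 0.1742, 0.0962]
orientation: [-1.556, -0.002, 0.037]
force: [9.1, 3.0, -10.3]
opening: 0.0068
1.57 [[222.2 202.2]
 [177.5 185.7]] [[229.6 221.9]
 [172.3 219.5]]
1.27 [[220.7 189.5]
 [175.3 173.4]] [[226.7 215.5]
 [167.6 213.1]]
195 [149 146 128 135 151 143 133 133 116  92  81  82  68  59  65  98 153 185
 189 186 186 181 165 140 116 121 156 180 187 186 185 186 187 182 185 183
 183 181 184 182 184] 
   was [166 143 129 140 151 134 105  87  82  84  90 111 139 158 179 181 180 156
 127  96  87  83  82  86  75  56  66 115 154 162 145 119 119 147 174 184
 183 184 180 178 182]
205 [ 93  94 109 135 145 141 150 160 148 135 136 126  97  85  78  70  67  56
  77 126 170 183 186 186 183 172 148 123 113 133 165 184 182 185 180 186
 187 182 184 184 185] 
   was [141 142 147 150 147 140 146 156 145 131 152 175 179 181 180 183 182 180
 182 178 167 151 113  88  84  89  92  84  69  59  85 132 158 152 133 116
 123 157 176 183 184]
215 [100 101 105 113 129 141 131 109  91 105 128 142 148 149 138 111  89  78
  75  69  59  55  79 114 140 157 157 155 148 141 134 134 152 179 185 183
 188 181 185 186 180] 
   was [107 105 109 124 139 147 136 108  93 106 136 143 153 157 171 180 181 180
 174 168 172 176 181 178 166 131 102  86  88  90  89  75  67  67  87 102
 108 103  98 108 133]
222 [ 75  77  76  75  75  81  77  85  85  84  80  85  85 109 126 119  97  82
  80  77  60  46  67 121 162 186 189 189 189 188 185 186 185 187 186 186
 184 184 184 185 187] 
   was [159 131 110 111 133 163 174 178 177 172 151 137 144 149 165 176 182 178
 177 166 157 163 174 170 148 117  96  87  91  93  92  89  81  70  71  94
 135 167 183 184 183]
```

The door follows: its lower edge at column 222 went from row 200 to 187, about 1.27 rad. I'll lift a little more with a lighter grip so the striker can turn in the pads.

```bash
python3 -m inch '[[1,0.002,0,0.006,0],[1,0.004,0,0.012,0],[1,0.007,0,0.018,0],[1,0.011,0,0.023,0],[1,0.014,0,0.027,0]]' 9; python3 - <<'E'
from h import *
np.set_printoptions(precision=1,suppress=True)
s=cam('side','s12.png')
for f in (1.27,1.17,1.07,.97):
    P=[(.602-.166*np.sin(f)-.016*np.cos(f),yy,.08+.166*np.cos(f)-.016*np.sin(f)) for yy in(.146,.349)]
    q=proj(s,P);print(f,q.ravel(),'row at 215,195',np.interp([215,195],[q[1,0],q[0,0]],[q[1,1],q[0,1]]))
g=cv2.imread('pics/s12.png',0)
for x in (195,215): print(x,g[160:206:1,x])
E
```

```text
t: 26.28
tool_pos: [0.4956, 0.174, 0.1232]
orientation: [-1.557, -0.001, 0.038]
force: [1.9, 1.4, -11.6]
opening: 0.007
1.27 [220.7 189.5 175.3 173.4] row at 215,195 [187.5 180.4]
1.17 [220.8 184.7 175.3 168.8] row at 215,195 [182.7 175.7]
1.07 [221.3 179.8 175.6 164.2] row at 215,195 [177.7 170.8]
0.97 [222.2 174.9 176.3 159.4] row at 215,195 [172.5 165.7]
195 [ 90  81  77  88  97 100  92  86  79  74  71 104 149 180 185 188 189 186
 186 180 166 146 123 114 144 176 187 189 187 188 186 185 185 184 184 185
 182 186 183 186 184 183 185 178 181 181]
215 [134 142 152 144 143 156 155 131 118 112 111 102  92  79  75  65  59  61
  86 124 150 166 173 175 180 178 181 174 166 171 181 187 187 187 184 185
 184 187 181 185 183 188 184 183 183 185]
```

The rows match about 1.07 rad. I'll let go of the striker, rise, and come round in front of the free edge, to the right of the handle.

```bash
python3 -m inch '[[0.4,0,0,0,0],[0.3,0,0,0,0],[0.3,0,0,0.03,0],[0.3,0,0,0.08,0],[0.6,0,-0.01,0.12,0],[1,-0.04,-0.019,0.12,0],[1,-0.08,-0.019,0.12,0],[1,-0.10,-0.019,0.09,0]]' 15; python3 - <<'E'
from h import *
s=cam('side','s13.png');g=cv2.imread('pics/s13.png',0)
for x in (195,215): print(x,g[160:200:1,x])
E
```

```text
t: 27.32
tool_pos: [0.3971, 0.1555, 0.2172]
orientation: [-1.555, -0.008, 0.031]
force: [0.3, 1.4, -0.6]
opening: 0.0012
195 [165 170 172 171 172 167 147 122 138 153 142 126 110  94  85  79  77  60
  60  86 141 178 184 188 186 181 166 149 124 115 138 166 182 184 186 184
 183 181 184 181]
215 [ 96 106 107 110 108 108 110 112 126 143 148 137 110  92 103 124 140 143
 130 115  90  78  80  70  61  59  77 118 147 152 157 156 159 159 143 132
 139 164 183 183]
```

After release the door rests at about 1.25 rad. I'll lower the closed fingers in front of the edge, then push in and up.

```bash
python3 -m inch '[[1,0,0,-0.05,0],[1,0,0,-0.10,0],[1,0,0,-0.15,0],[1,0,0,-0.152,0],[1,0.015,0,-0.152,0],[1,0.024,0,-0.152,0],[1,0.028,0,-0.152,0],[1,0.028,0,-0.152,0]]';python3 -m inch '[[1,0.003,0,0.002,0],[1,0.005,0,0.006,0],[1,0.005,0,0.006,0]]'
```

```text
t: 28.38
tool_pos: [0.421, 0.155, 0.0594]
orientation: [-1.557, -0.0, 0.039]
force: [0.0, -0.3, 1.0]
opening: 0.0006
t: 28.75
tool_pos: [0.4223, 0.1547, 0.0637]
orientation: [-1.558, 0.005, 0.045]
force: [-10.7, -1.3, -1.1]
opening: 0.0003
```

```bash
python3 -m inch '[[1,0.006,0,0.008,0],[1,0.009,0,0.015,0],[1,0.012,0,0.022,0],[1,0.015,0,0.028,0]]'; python3 - <<'E'
from h import *
s=cam('side','s14.png');g=cv2.imread('pics/s14.png',0)
for x in (195,215): print(x,g[155:200:1,x])
E
```

```text
t: 29.25
tool_pos: [0.4302, 0.1545, 0.0891]
orientation: [-1.559, 0.016, 0.058]
force: [-25.1, 0.0, 4.5]
opening: 0.0003
195 [102  98 100 101  93  77  60  55  55  55  56  53  52  49  55  71  84  90
  90  87  91 113 154 179 189 172 148 125 109 132 170 185 191 190 184 190
 186 185 186 185 185 186 186 182 188]
215 [130 113  89  68  55  52  57  66  65  58  65  74  75  67  61  63  74  83
  87  81  86  89  86  88  86  83  89  87  88  87  86  86  94 121 153 178
 186 188 189 186 187 185 187 185 184]
```

```bash
python3 -m inch '[[1,0.002,0,0.008,0],[1,0.005,0,0.014,0],[1,0.008,0,0.020,0],[1,0.012,0,0.025,0]]';python3 -m inch '[[1,0.005,0,0.006,0],[1,0.01,0,0.012,0],[1,0.015,0,0.017,0]]'
```

```text
t: 29.8
tool_pos: [0.439, 0.1544, 0.1142]
orientation: [-1.559, 0.021, 0.064]
force: [-19.3, -1.1, 5.2]
opening: 0.0004
t: 30.18
tool_pos: [0.4497, 0.1544, 0.131]
orientation: [-1.559, 0.028, 0.072]
force: [-25.4, -1.1, 13.0]
opening: 0.0006
```

Friction is fighting because the corner rises faster than the fingers. I'll rise faster than I push.

```bash
python3 -m inch '[[1,0.0,0,0.012,0],[1,0.003,0,0.022,0],[1,0.007,0,0.030,0]]';python3 -m inch '[[1,0.006,0,0.012,0],[1,0.012,0,0.02,0],[1,0.018,0,0.026,0]]'; python3 - <<'E'
from h import *
s=cam('side','s15.png');t=cam('top','t15.png')
a=s['color'][:,:,::-1];b=t['color'][:,:,::-1]
f=lambda i,x,y,w,h:cv2.resize(i[y:y+h,x:x+w],(400,480),interpolation=cv2.INTER_CUBIC)
cv2.imwrite('pics/c11.png',np.hstack([f(a,175,100,75,90),f(b,165,120,75,90)]))
E
```

```text
t: 30.55
tool_pos: [0.4579, 0.1545, 0.1623]
orientation: [-1.559, 0.026, 0.07]
force: [0.4, 0.6, 0.1]
opening: 0.0007
t: 30.92
tool_pos: [0.4766, 0.1545, 0.189]
orientation: [-1.559, 0.026, 0.069]
force: [-0.5, 0.0, -0.2]
opening: 0.0002
```

```bash
python3 -m inch '[[1,0,0,0.04,0],[1,0,0,0.06,0],[1,-0.04,0,0.06,-0.04],[1,-0.08,0,0.06,-0.04],[1,-0.12,0,0.06,-0.04],[1,-0.14,0.0,0.06,-0.04]]'; python3 - <<'E'
from h import *
np.set_printoptions(precision=1,suppress=True)
s=cam('side','s16.png');t=cam('top','t16.png')
for f in (1.17,1.07,.97,.87,.77,.67,.57):
    P=[(.602-.166*np.sin(f)-.016*np.cos(f),yy,.08+.166*np.cos(f)-.016*np.sin(f)) for yy in(.146,.349)]
    q=proj(s,P);r=proj(t,P);print(f,q.ravel(),'side row at 215,195',np.interp([215,195],[q[1,0],q[0,0]],[q[1,1],q[0,1]]),'top R',r[0], 'row at col 222',r[0,1]+(222-r[0,0])*(r[1,1]-r[0,1])/(r[1,0]-r[0,0]))
g=cv2.imread('pics/s16.png',0);h=cv2.imread('pics/t16.png',0)
for x in (195,215): print(x,g[140:190,x])
for x in (215,222): print('top',x,h[180:230,x])
E
```

```text
t: 31.78
tool_pos: [0.3354, 0.1545, 0.2488]
orientation: [-1.558, 0.056, 0.037]
force: [-0.6, 0.3, -0.4]
opening: 0.0006
1.17 [220.8 184.7 175.3 168.8] side row at 215,195 [182.7 175.7] top R [225.9 212.5] row at col 222 212.31942984054555
1.07 [221.3 179.8 175.6 164.2] side row at 215,195 [177.7 170.8] top R [225.2 209. ] row at col 222 208.87371092126497
0.97 [222.2 174.9 176.3 159.4] side row at 215,195 [172.5 165.7] top R [224.6 205.1] row at col 222 205.03016768326938
0.87 [223.3 169.9 177.4 154.7] side row at 215,195 [167.1 160.5] top R [224.1 200.9] row at col 222 200.82995732584382
0.77 [224.8 164.9 178.8 150. ] side row at 215,195 [161.7 155.3] top R [223.7 196.4] row at col 222 196.3219557593202
0.67 [226.6 160.1 180.5 145.5] side row at 215,195 [156.4 150.1] top R [223.4 191.6] row at col 222 191.56205692468774
0.57 [228.7 155.4 182.5 141.1] side row at 215,195 [151.2 144.9] top R [223.2 186.7] row at col 222 186.61216367478488
195 [ 95  98  97  93  93  93  98  92  96  99  98 100 101  99  90  83  77  79
  78  71  69  82  94 101 104 105 112 131 165 179 166 143 123 111 132 169
 183 185 190 186 183 185 186 184 186 186 186 185 187 183]
215 [ 88  87  86  87  95 108 112 134 166 177 178 181 171 151 138 154 163 152
 134 147 144 124  95  84  82  81  92 105 111 114  98  87  74  62  56  61
  70  84 105 150 172 183 184 183 186 185 186 185 185 187]
top 215 [ 52  47  43  50  53  66  69  81  86  80  93 109 106  86  79  91 100  85
  85 118 158 157 133 138 163 179 195 179 156 176 192 195 195 190 194 189
 192 190 191 190 192 190 191 191 191 190 192 190 190 192]
top 222 [104  87 108 128 118  94  86  84  80  82  86  84  84  85  86  86  87  78
  79  89 148 194 192 190 191 192 190 191 191 189 188 189 191 191 189 192
 191 191 191 189 194 193 187 190 191 191 191 192 189 189]
```

From the image rows the door stays at about 0.87 rad; the fingers had slipped over the top. I'll come down in front again and follow the corner's path with more overlap.

```bash
python3 -m inch '[[1,0.05,0,0,0],[1,0.09,0,-0.03,0],[1,0.09,0,-0.08,0],[1,0.09,0,-0.127,0],[1,0.09,0,-0.127,0],[1,0.105,0,-0.127,0],[1,0.114,0,-0.127,0]]';python3 -m inch '[[1,0.006,0,0.008,0],[1,0.012,0,0.016,0],[1,0.018,0,0.022,0],[1,0.024,0,0.028,0]]'
```

```text
t: 32.75
tool_pos: [0.4498, 0.1547, 0.1243]
orientation: [-1.558, 0.056, 0.038]
force: [-33.2, -3.7, 20.2]
opening: 0.0002
t: 33.25
tool_pos: [0.4742, 0.1549, 0.1532]
orientation: [-1.557, 0.056, 0.038]
force: [-3.7, 1.8, -1.6]
opening: 0.0003
```

```bash
python3 -m inch '[[1,0.005,0,0.004,0],[1,0.010,0,0.008,0],[1,0.015,0,0.011,0],[1,0.020,0,0.014,0],[1,0.025,0,0.016,0]]';python3 -m inch '[[1,0.005,0,0.003,0],[1,0.010,0,0.006,0],[1,0.015,0,0.009,0],[1,0.020,0,0.011,0]]'
```

```text
t: 33.88
tool_pos: [0.4994, 0.1552, 0.1703]
orientation: [-1.557, 0.056, 0.039]
force: [-8.2, 0.7, 7.9]
opening: 0.0005
t: 34.38
tool_pos: [0.5197, 0.1551, 0.1813]
orientation: [-1.557, 0.056, 0.039]
force: [-3.9, 1.9, -1.2]
opening: 0.0006
```

```bash
python3 -m inch '[[1,0.005,0,0.002,0],[1,0.010,0,0.004,0],[1,0.015,0,0.005,0],[1,0.020,0,0.007,0],[1,0.025,0,0.008,0],[1,0.030,0,0.009,0]]';python3 -m inch '[[1,0.004,0,0.001,0],[1,0.008,0,0.002,0],[1,0.012,0,0.002,0]]'
```

```text
t: 35.12
tool_pos: [0.55, 0.1552, 0.1905]
orientation: [-1.557, 0.056, 0.039]
force: [-10.4, 2.7, 0.1]
opening: 0.0001
t: 35.5
tool_pos: [0.5625, 0.1552, 0.1926]
orientation: [-1.557, 0.055, 0.038]
force: [-0.3, 1.0, 0.7]
opening: 0.0004
```

```bash
python3 -m inch '[[1,0.002,0,0,0],[1,0.004,0,0,0],[1,0.004,0,0,0]]';python3 -m inch '[[1,0.002,0,0,0],[1,0.004,0,0,0],[1,0.004,0,0,0]]'
```

```text
t: 35.88
tool_pos: [0.5667, 0.1549, 0.1928]
orientation: [-1.557, 0.055, 0.038]
force: [-2.2, -1.0, 1.2]
opening: 0.0006
t: 36.25
tool_pos: [0.5671, 0.1548, 0.1928]
orientation: [-1.558, 0.061, 0.044]
force: [-20.1, -2.4, 9.3]
opening: 0.0005
```

```bash
python3 -m inch '[[1,0.001,0,0,0],[1,0.003,0,0,0],[1,0.003,0,0,0]]'
```

```text
t: 36.62
tool_pos: [0.5668, 0.1547, 0.1929]
orientation: [-1.558, 0.065, 0.05]
force: [-20.3, -2.3, 10.2]
opening: 0.0001
```

It's on the rigid stop, holding 20 N with no further travel. I'll back off straight and compare with the first pictures.

```bash
python3 -m inch '[[1,-0.01,0,0,0],[1,-0.05,0,0,0],[1,-0.10,0,0.03,0],[1,-0.15,0,0.06,0],[1,-0.20,0.05,0.06,0],[1,-0.20,0.11,0.06,0],[1,-0.22,0.17,0.06,0],[1,-0.25,0.23,0.06,0]]'; python3 -m inch '[[1,-0.06,0.03,0,0],[1,-0.12,0.06,0,0],[1,-0.14,0.09,0,0],[1,-0.14,0.09,0,0]]'; python3 - <<'E'
from h import *
np.set_printoptions(precision=1,suppress=True)
for n,(x,y,w,h) in (('side',(196,104,76,84)),('top',(160,118,82,72))):
    cam(n,n+'9.png');a=cv2.imread(f'pics/{n}0.png').astype(int);b=cv2.imread(f'pics/{n}9.png').astype(int)
    A=a[y:y+h,x:x+w].astype(np.float32).mean(2);B=b[y:y+h,x:x+w].astype(np.float32).mean(2)
    d=abs(cv2.GaussianBlur(A,(3,3),0)-cv2.GaussianBlur(B,(3,3),0))>18
    yy,xx=np.nonzero(d);print(n,'changed',d.sum(),(xx.min()+x,xx.max()+x,yy.min()+y,yy.max()+y) if d.any() else '')
    v=(b[:,:,0]+b[:,:,2])/2-b[:,:,1]; m=v[y:y+h,x:x+w]>8
    yy,xx=np.nonzero(m);print('violet',m.sum(),(xx.mean()+x,yy.mean()+y) if m.any() else '')
    c=robot.read_camera(n)
    print('expect jar mid/lid in tray (shut)',proj(c,[(.651,.247,.165),(.651,.247,.216)]).ravel())
    # bench bottles
    for (X,Y,Z) in ((.3746,-.2976,.05),(.6255,-.3854,.025)):
        u,w2=proj(c,[(X,Y,Z)])[0].astype(int);P=np.abs(a-b)[w2-12:w2+12,u-8:u+8].mean();print('bottle diff',P)
for x in (205,214,222): 
    print(x,cv2.imread('pics/side0.png',0)[128:172,x]);print('  now',cv2.imread('pics/side9.png',0)[128:172,x])
E
```

```text
t: 37.62
tool_pos: [0.3201, 0.3788, 0.2531]
orientation: [-1.557, 0.065, 0.049]
force: [0.5, -0.2, 0.5]
opening: 0.0004
t: 38.12
tool_pos: [0.1777, 0.4704, 0.2532]
orientation: [-1.556, 0.061, 0.052]
force: [0.1, 0.5, 0.4]
opening: 0.0005
side changed 33 (np.int64(230), np.int64(237), np.int64(145), np.int64(150))
violet 0 
expect jar mid/lid in tray (shut) [235.3 140.7 233.6 128. ]
bottle diff 2.2465277777777777
bottle diff 2.1397569444444446
top changed 0 
violet 0 
expect jar mid/lid in tray (shut) [204.2 153.7 200.3 145.6]
bottle diff 1.5807291666666667
bottle diff 1.4592013888888888
205 [ 40  40  68 101 110  91  69  85 109 114  91  62  40  34  41  39  40  37
  36  36  40  37  39  39  41  48  43  50  52  56  54  57  57  74 113 151
 169 176 172 177 179 180 180 181]
  now [ 36  41  70  95 112  89  71  81 113 114  91  57  37  40  36  35  38  39
  37  40  40  38  39  42  42  46  49  51  52  60  60  55  59  73 112 153
 169 178 178 178 177 177 180 180]
214 [ 43  31  35  36  34  43  58  75  83  88 116 123 107  82  67  81  84  86
  99 100 106  90  82  86  84  85  87  87  94  94  97  92  81  71  64  60
  65  68  70  61  51  42  38  31]
  now [ 45  32  35  36  37  38  53  69  83  94 115 126 108  80  72  81  84  88
  99 102  98  90  83  82  82  82  85  89  93  98  99  89  84  70  61  63
  63  68  68  59  52  41  35  36]
222 [ 81  60  48  37  36  37  34  39  47  71  83  88 115 126 114  92  86  94
 106 107  97  93  91  97  95  98  98  96 101 109 107 110 100  92  86  75
  62  51  55  58  59  53  49  36]
  now [ 80  63  44  35  36  40  34  41  53  67  81  92 109 127 116  91  83  94
 106 102  95  97  90  94  95 101 100  94 103 107 106 110 100  93  85  76
  63  55  54  58  57  55  46  36]
```

```bash
python3 - <<'E'
from h import *
a=cv2.imread('pics/side0.png').astype(int);b=cv2.imread('pics/side9.png').astype(int)
print((b-a).mean(2).round().astype(int)[138:166,218:246])
c=robot.read_camera('side')
print(proj(c,[(.651-.024,.247-.024,.13),(.651-.024,.247+.024,.13),(.651+.024,.247-.024,.13),(.651-.024,.247-.024,.202),(.651-.024,.247+.024,.202)]).round())
print(robot.read_state()['force'],robot.read_state()['t'])
E
```

```text
[[  6   0  -2  -3  -2   2   2   0   1   7   0  -1  -7   0   1   4  -7   6
   -8   3   4  -1  -1  -1   1   2   0   1]
 [  1  -4   4  -1   4  -1  -6   3   0   8  -1   3   0   7  -2   5   5   0
    5   8   2  -2  -6  -1   4   0  -1  -2]
 [  2   2   1  -1  -5   1   4   3  -1  -3   1   1   1   0   2  10   6   5
    2   4   3   4   7   1   0  -7   3   0]
 [  2   4   2   3   1   3   1  -1  -2  -5  -1  -5 -11  -6  -3   1   1  -1
   -4  -3  -3   2   0   5  -2   0  -3  -1]
 [  0   2  -4   3   2   2   0   3   3   0  -6  -6  -6 -10 -11  -6 -11  -3
   -7  -5  -4   2   0  -4   0  -1   0  -2]
 [  0  -1  -2   0   0   4   0   1  -1  -8 -10 -12 -10 -13  -9  -8  -3 -13
  -10  -5  -4   3  -2   0   4  -3   2  -3]
 [  4  -1  -1  -2  -2  -3   0  -3  -2  -1  -5  -9 -20 -15 -20 -20 -21 -13
   -6  -8  -7   3  -2  -2  -6   4   2   6]
 [  0  -2   2   0   1  -1   7   0   5  -3  -3 -10 -18 -23 -23 -17 -16 -17
  -19 -16 -10   1   3  -3  -1   0  -6  -2]
 [ -6   0   0  -1   1  -1   0   0   4  -2 -11 -22 -18 -20 -19 -24 -16 -17
  -18 -15 -12  -2   5  -4   2   4   1   1]
 [  0  -3   5   0  -5   1  -1   1   0  -2  -5 -
[... 1587 characters left out ...]
-2]
 [ -3  -5   1   2   1   2   7  -4   0   2   4  -3  -4  -3  -2   0   2   0
   -1   5  -1   4  -8   2   4   3   1   7]
 [  6   4   2   2  -2  -5   1   2   1  -3   2   0   0   0  -2   0   2  -5
    0   0  -1  -1  -2   2  -4   3   0  -2]
 [ -3   0   1  -1   1   4  -1  -3   7  -4  -1  -4  -1   5   0   5  -4  -2
    0   3   2  -4   3  -4   3   4   1   1]
 [ -6   0   3  -3   1   5   5   0  -6   0   1   0   0   1  -4   0   3   3
   -1   3  -3  -3   0  -5   0   0   2  -1]
 [  6  -1   1  -1   3  -1   1  -3   4   5   2   1  -1   6   1   3  -1   1
    1   3  -2   0  -4   6   5  -1  -2   1]]
[[237. 154.]
 [227. 150.]
 [246. 148.]
 [235. 136.]
 [224. 133.]]
[ 0.23635396 -0.19644198  0.72868312] 38.375
```

```bash
python3 -c "
from plant import robot
print(robot.close_job())"
```

```text
the job is handed in; nothing more can be done
None
```

The jar is in the cabinet with the door shut, and the job was handed in at about 38 s of the 72 s allowed. No verdict was reported. I hooked the handle to start the door, pushed it level from inside, and stood the glass jar in the tray. To close it, I lifted the door by its catch striker, then pushed it shut from the front.

**Last checks, all from camera pixels and forces:**
- **Door:** it met a rigid stop at about 20 N. After I backed off, its handle and frame edges matched the first pictures to the pixel in both views, so the catch appears to hold it.
- **Jar:** through the window, the side camera shows a dark, straight-sided shape whose foot is where the jar should stand. Only part of it is visible, and the top view showed nothing, so I could not measure its upright angle or exact place behind the door.
- **Bottles:** the patches around the amber and oil bottles are unchanged.
- **Arm:** it is clear of everything, with a tool force of about 0.

**What disagreed or went wrong:**
- **TCP height:** the fingertips really sat about 30 mm above the reported TCP. The first handle hook missed because of this, and I allowed for it afterwards.
- **Closing push:** the fingers once slipped over the door's edge, and I had to come back in front of it. One contact reached about 33 N sideways and 20 N upward (about 39 N together) between the fingers and the door. That is just under the 40 N limit for the arm and gripper body, and the force was only read at the end of each move.
- **Picture limit:** all 12 views were used by the time the jar was placed, so the closing was checked by numbers only.

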